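Swap the stamping place round, then stamp the note pads

ROBOT

A 7-joint arm with a two-finger parallel gripper is mounted at the origin on a cart in front of the work surface, level with it; the furniture and walls round the work are solid. World frame = base frame: x ahead of the robot, y to its left, z up, the work surface at z = 0. Lengths are in m, angles in rad, forces in N, time in s.
With the tool pointing down it reaches from about 0.35 to 0.9 m from the base axis. Payload 8.1 kg.
Tool frame: the origin (TCP) lies at the very end of the fingers, on their centre line; the grasp point (between the pads) lies 19 mm behind it (arm.tcp_to_grasp is the distance from the TCP to the grasp point, in m); z points along the fingers, y is the line along which they close (so a half turn about z gives the same grasp; the last joint's range is limited). The gripper opens to 92 mm and grips with 3 to 60 N. Pads are 19 mm wide; open, the fingers measure 130 mm over their backs; the gripper's body (75 mm by 190 mm) begins 47 mm behind the grasp point.
Start: joints at [-1.439, 0.434, 0.025, 1.573, -0.012, 1.134, -0.075], TCP at [0.145, 0.608, 0.227] pointing down, gripper open.
Joint ranges: [-2.62, 2.62], [-0.44, 2.09], [-1.27, 1.32], [0.08, 2.57], [-1.32, 4.46], [0.12, 2], [-2.74, 2.74]. Speed limits (rad/s): [2.22, 2.22, 3.01, 3.01, 3.14, 3.14, 3.14].

INTERFACE

Orientations are given as a rotation vector (axis times angle).
In Python, from cell import arm gives the robot as it stands.
- The arm moves only by the shell command python3 nudge.py 'ROWS' [FORCE]. ROWS is a JSON list of rows, 1 to 10 of them, each an object with the fields xyz (a list: dx, dy, dz in normalised numbers (1 is 1 m)), spin (a turn about the tool's z in fractions of the full range, 1 being 4 rad), jaw (the opening from 0.0 (shut) to 1.0 (fully open)); a field left out counts as zero (the opening has to be given); each row shifts and turns the commanded pose from where the row before left it, along the tool's axes as they then stand; what a row does not reach is not made up. A row lasts 1/10 s, in which the tool goes at most 0.05 m and 0.15 rad, less where a joint would pass 70% of its speed; a pose out of reach is approached as far as the arm can. The fingers move at their own pace and stop on an object; FORCE is the grip in N (left out, the last holds). Time passes only in rows, so rows that do not move let the fingers close. It prints the time, the measured TCP pose, the force, the opening and the grip force at its end. A shift or turn number past 1, either way, is cut back to 1. Input that does not fit is refused with a message, and nothing moves.
- arm.observe(): the state, without advancing time (a new reading comes with each control period).
- arm.get_image(name): name is "scene" or "top" or "wrist"; returns a dict with "image" (420x560x3 uint8, blue, green, red), "fx", "fy", "cx", "cy" (pixels), "distortion" ([k1, k2, p1, p2, k3] as OpenCV has them; the pictures are not rectified), "cam_to_world" (4x4, takes a point from camera to world coordinates); the wrist camera has in their place "mount" (4x4, takes a point from camera to tool coordinates, whose origin is the TCP and whose axes are the flange's). Camera axes: x right, y down, z forward; pixel columns grow to the right and rows downward; lengths in m; the calibration is good to about 2 mm. A picture is of the moment at which its call begins: read the wrist's pose just before it. There is no depth.
- arm.sign_off(): hands the job in; it is judged then, once.
The state is a dict: "clock": time; "joints": joint angles; "dq": joint speeds; "joint_efforts": joint torques, N m; "position": TCP position; "ee_rot": TCP orientation; "force": force on the tool from outside, world axes, zero at the start; "ft_torque": the same for the moment, N m; "width": opening from 0.0 (shut) to 1.0 (fully open); "gripper_force": force on a finger pad.
Only numpy, scipy, OpenCV 4.12 (cv2) and the standard library are available. Lean on these libraries where they do the work, as an engineer would, in place of code of your own. Each camera call takes 0.05 s, during which the arm holds its last target. There are 200 camera calls.

TASK

Change the stamping place over for a left-hander: let the ink pot and the glue stick trade coasters, parking one of them on the empty coaster meanwhile, so that each ends upright in the middle of the other's coaster and the empty coaster is empty again. Then take the hand stamp from its tile, dip its foot onto the felt in the ink pot, press it upright and firmly for a moment on the middle of every note pad that is there, going from left to right as you stand, and set it back upright in the middle of its tile. Tip nothing over and leave the other things on the desk where they are.

Things in the scene. Friction and masses are not known exactly. Their poses are not given: they have to be found in the camera images.
- pot: ink pot: plain aluminium open round pot, outer diameter 64 mm (60 at the very foot), 35 mm high, wall 4 mm (opening 56 mm across), 200 g; a hard grey felt disc inside with its top 11 mm above the pot's underside. Loose, stands on a coaster; origin: centre of the underside, z up.
- glue: glue stick standing upright: round, 25 to 27 mm in diameter, 88 mm high, white with red cap and foot, 50 g. Loose, stands on another coaster; origin: centre of the underside, z up.
- coaster_a: the coaster under the ink pot at the start (where the glue stick must end): cork disc, diameter 90 mm, 4 mm thick, fixed to the desk; origin: centre of its underside, on the desk. The three coasters are alike, stand in a rough row from left to right, and which is which changes.
- coaster_b: the coaster under the glue stick at the start (where the ink pot must end); a cork disc as coaster_a.
- coaster_c: the coaster that is empty at the start; a cork disc as coaster_a.
- stamp: hand stamp standing upright on its tile: round foot 34 mm in diameter (32 mm rubber face below) and 18 mm high, above it a square wooden handle 22 x 22 mm with flat sides along its x and y axes, from 18 to 88 mm above the underside; 88 mm high in all, 90 g. Origin: centre of the rubber face, z up along the handle.
- tile: dark steel tile, 90 x 90 x 6 mm, fixed to the desk, the stamp's resting place; origin: centre of its underside, on the desk.
- pad_left: yellow pad of sticky notes, hard, 76 x 77 x 13 mm, 120 g, loose, lying flat in the near row: the left one of the row's three places (left as seen from the robot; left is +y). May be absent. Origin: centre of its underside, z up.
- pad_middle: yellow pad of sticky notes, hard, 76 x 77 x 13 mm, 120 g, loose, lying flat in the near row: the middle one of the row's three places (middle as seen from the robot; left is +y). May be absent. Origin: centre of its underside, z up.
- pad_right: yellow pad of sticky notes, hard, 76 x 77 x 13 mm, 120 g, loose, lying flat in the near row: the right one of the row's three places (right as seen from the robot; left is +y). May be absent. Origin: centre of its underside, z up.
- eraser: eraser, 23 x 52 x 12 mm, lying between the rows; leave it. Origin: centre of its underside.
- clip: small black binder clip, 26 x 21 x 35 mm, standing between the rows; leave it. Origin: centre of its underside.
- stapler: stapler, 30 x 125 x 38 mm, at the left; leave it. Origin: centre of its underside.
- ink_bottle: brown dropper bottle, 33 mm across, 102 mm high, behind the row of coasters; leave it. Origin: centre of its underside.

How it is judged:
On the way, in this order (a step that is already met when the one before it is completed fails the run):
1. the ink pot or the glue stick is parked upright on the empty coaster (((horizontal distance between pot and coaster_c below 0.025 m and angle between pot's own z axis and vertical below 0.15 rad and height (world z) of pot below 0.01 m) or (horizontal distance between glue and coaster_c below 0.025 m and angle between glue's own z axis and vertical below 0.15 rad and height (world z) of glue below 0.01 m))), for 0.2 s.
2. ink pot and glue stick stand upright and released, each within 20 mm of the middle of the other's first coaster (horizontal distance between pot and coaster_b below 0.02 m and angle between each of pot, glue's own z axis and vertical below 0.15 rad and height (world z) of each of pot, glue below 0.01 m and contact force between the fingers and pot below 0.3 N and linear speed of each of pot, glue below 0.03 m/s and horizontal distance between glue and coaster_a below 0.02 m and contact force between the fingers and glue below 0.3 N), for 0.2 s.
3. the stamp's foot is dipped upright onto the felt in the ink pot (horizontal distance between stamp and pot below 0.02 m and z of stamp in the frame of pot between 0 and 0.015 m and angle between stamp's own z axis and vertical below 0.2 rad), for 0.1 s.
4. the stamp is pressed upright on the middle of the left note pad (more than 2 N, within 22 mm of its centre) (contact force between stamp and pad_left above 2 N and horizontal distance between stamp and pad_left below 0.022 m and angle between the z axis of stamp and the z axis of pad_left, either way round below 0.2 rad), for 0.1 s.
5. the stamp is pressed upright on the middle of the middle note pad (more than 2 N, within 22 mm of its centre) (contact force between stamp and pad_middle above 2 N and horizontal distance between stamp and pad_middle below 0.022 m and angle between the z axis of stamp and the z axis of pad_middle, either way round below 0.2 rad), for 0.1 s.
6. the stamp is pressed upright on the middle of the right note pad (more than 2 N, within 22 mm of its centre) (contact force between stamp and pad_right above 2 N and horizontal distance between stamp and pad_right below 0.022 m and angle between the z axis of stamp and the z axis of pad_right, either way round below 0.2 rad), for 0.1 s.
At the end, for the whole second after the job is handed in: The ink pot stands upright within 20 mm of the middle of the coaster where the glue stick was, the glue stick within 20 mm of the middle of the coaster where the pot was; the stamp stands upright on its tile within 22 mm of its middle; all are at rest and released (all of step 2 and horizontal distance between stamp and tile below 0.022 m and angle between stamp's own z axis and vertical below 0.15 rad and height (world z) of stamp below 0.012 m and contact force between the fingers and stamp below 0.3 N and linear speed of stamp below 0.03 m/s); the robot touches nothing.
It fails at once if the ink pot is tipped over (angle between pot's own z axis and vertical above 0.8 rad).
It fails at once if the glue stick is tipped over (angle between glue's own z axis and vertical above 0.8 rad).
It fails at once if the eraser, binder clip, stapler or ink bottle is moved more than 5 cm (distance of any of eraser, clip, stapler, ink_bottle from where it was at the start of the episode above 0.05 m).
Of pad_left, pad_middle, pad_right only 2 to 3 are there at a start; the rules pass over those that are not, and their reading is None.
At some moment in a run one of pot, pad_left, pad_middle, pad_right may be knocked a few centimetres aside while the robot is not near it.
It also fails if it takes over 210 s, if anything falls off the work surface, if the arm or the gripper's body presses on something with over 40 N, if the wrist force passes 120 N, or if a joint passes its speed limit or range.

## Working session

There is one attempt and no reset: what is moved stays moved. The work goes in short steps, Python scripts to look and compute and a shell command to move; the robot and the scene stay as the last step left them, time stands still between calls to the robot, and variables do not carry over. Pictures are saved under pics/ and viewed, at most 14 in all, crops included, and the job is handed in when it is done.

```bash
ls; mkdir -p pics
python3 - <<'E'
from cell import arm
import cv2,numpy as np
print(arm.observe())
for n in ("scene","top"):
    d=arm.get_image(n); cv2.imwrite(f"pics/{n}0.png",d["image"])
    print(n,d["fx"],d["cx"],d["cy"],d["distortion"],np.round(d["cam_to_world"],3).tolist())
print(arm.tcp_to_grasp)
E
```

```text
cell.py
nudge.py
pics
{'clock': 0.0, 'joints': array([-1.43860685,  0.43518917,  0.02495149,  1.57408848, -0.0115791 ,
        1.13398223, -0.07506892]), 'dq': array([-0.00063997,  0.00046412, -0.00027815,  0.00142582, -0.00223194,
       -0.00055802, -0.00056621]), 'joint_efforts': array([ 1.17024116e-03, -6.67852736e+01,  9.85310376e-01, -3.14451706e+01,
       -6.04845048e-02,  4.26900527e-02,  1.35346754e-04]), 'position': array([0.14533195, 0.60735302, 0.22596906]), 'ee_rot': array([-3.67972268e-01, -3.11993634e+00,  2.39130470e-03]), 'force': array([0.53507283, 0.41535057, 0.16063976]), 'ft_torque': array([ 0.03473778, -0.00906045,  0.01756712]), 'gripper_force': 0.0, 'width': 0.9997125584942345}
scene 500.58914844816366 279.7146482167081 201.36599638152077 [-0.05498788  0.          0.          0.          0.        ] [[-0.91, -0.227, 0.348, 0.115], [-0.415, 0.54, -0.732, 1.121], [-0.022, -0.81, -0.585, 0.845], [0.0, 0.0, 0.0, 1.0]]
top 405.0153579928917 276.14371916724 214.55120984275433 [-0.11072187  0.          0.          0.          0.        ] [[0.018, -0.986, 0.169, 0.383], [-1.0, -0.019, -0.001, 0.117], [0.005, -0.169, -0.986, 1.075], [0.0, 0.0, 0.0, 1.0]]
0.0188
```

View pics/top0.png

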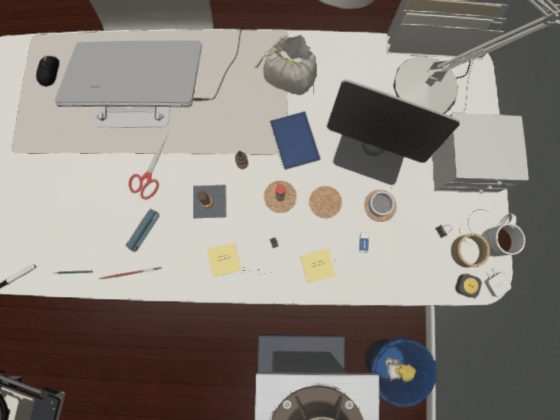

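View pics/scene0.png

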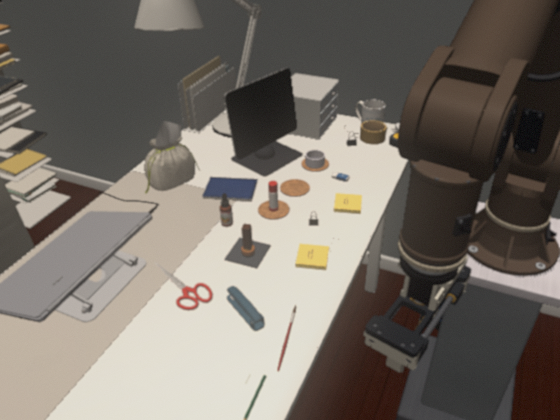

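Top view: stamp on tile (209,201), glue on coaster (280,196), empty coaster (325,202), pot on coaster (381,205), pads at (224,260) and (318,266); clip (274,242), eraser (364,242), bottle (241,159). The scene view agrees. The arm is off to the left of the desk.

```bash
cat > h.py <<'E'
from cell import arm
import cv2,numpy as np
from scipy.spatial.transform import Rotation as R
def pose():
    s=arm.observe(); T=np.eye(4); T[:3,:3]=R.from_rotvec(s["ee_rot"]).as_matrix(); T[:3,3]=s["position"]; return T
def grab(n):
    T=pose(); d=arm.get_image(n)
    if n=="wrist": d["cam_to_world"]=T@d["mount"]
    return d
def ray(d,uv,z):
    K=np.array([[d["fx"],0,d["cx"]],[0,d["fy"],d["cy"]],[0,0,1]])
    p=cv2.undistortPoints(np.array(uv,float).reshape(-1,1,2),K,np.array(d["distortion"],float)).reshape(-1,2)
    M=np.array(d["cam_to_world"]); r=np.c_[p,np.ones(len(p))]@M[:3,:3].T; o=M[:3,3]
    return o+r*((z-o[2])/r[:,2])[:,None]
def proj(d,P):
    K=np.array([[d["fx"],0,d["cx"]],[0,d["fy"],d["cy"]],[0,0,1]]); W=np.linalg.inv(d["cam_to_world"])
    return cv2.projectPoints(np.array(P,float).reshape(-1,3),cv2.Rodrigues(W[:3,:3])[0],W[:3,3],K,np.array(d["distortion"],float))[0].reshape(-1,2)
def blobs(img,lo,hi,amin=30,box=None):
    m=cv2.inRange(cv2.cvtColor(img,cv2.COLOR_BGR2HSV),lo,hi)
    if box:
        k=np.zeros_like(m); k[box[1]:box[3],box[0]:box[2]]=255; m&=k
    return [c for c in cv2.findContours(m,cv2.RETR_EXTERNAL,cv2.CHAIN_APPROX_NONE)[0] if cv2.contourArea(c)>amin]
def togo(x,y,z=None,yaw=None):
    "tool-axes displacement to world x,y,(z); yaw: world direction (rad) of the closing line"
    T=pose(); d=np.array([x,y,T[2,3] if z is None else z])-T[:3,3]
    a=np.arctan2(T[1,1],T[0,1])
    print("at",T[:3,3].round(4),"closing yaw",a.round(3),"tilt",T[:3,2].round(3),"move(tool)",(T[:3,:3].T@d).round(4))
    if yaw is not None: print("turn",(-((yaw-a+np.pi/2)%np.pi-np.pi/2)).round(3))
E
python3 - <<'E'
from h import *
d=grab("top"); im=d["image"]
hsv=cv2.cvtColor(im,cv2.COLOR_BGR2HSV)
for n,p in dict(cork=(325,202),tile=(222,210),pad=(224,260),potrim=(381,193),felt=(381,203),redcap=(281,189),stamp=(205,197)).items(): print(n,hsv[p[1],p[0]])
def show(n,cs,z):
    for c in cs:
        (u,v),r=cv2.minEnclosingCircle(c); b=cv2.minAreaRect(c); m=cv2.moments(c)
        cen=ray(d,[(u,v),b[0],(m["m10"]/m["m00"],m["m01"]/m["m00"])],z)[:,:2].round(4).tolist()
        q=ray(d,cv2.boxPoints(b),z)[:,:2]
        print(n,(round(u),round(v)),round(r,1),"circ/rect/mom",cen,"sides",np.linalg.norm(q[1]-q[0]).round(3),np.linalg.norm(q[2]-q[1]).round(3),"yaw",np.arctan2(*(q[1]-q[0])[::-1]).round(3))
B=(180,140,420,290)
show("cork",blobs(im,(3,60,60),(18,200,255),60,B),.004)
show("pad",blobs(im,(20,80,120),(35,255,255),60,B),.013)
show("tile",blobs(im,(0,0,0),(180,255,100),60,B),.006)
c=cv2.resize(im[140:290,180:420],None,fx=3.3,fy=3.3,interpolation=cv2.INTER_CUBIC); cv2.imwrite("pics/crop1.png",c)
E
```

```text
cork [ 15  93 173]
tile [110  14 108]
pad [ 25  87 217]
potrim [ 15  12 132]
felt [  0   6 136]
redcap [  3 136 190]
stamp [10 80 99]
cork (380, 205) 16.0 circ/rect/mom [[0.5968, -0.1653], [0.5932, -0.162], [0.5829, -0.1567]] sides 0.076 0.085 yaw -0.712
cork (325, 202) 16.0 circ/rect/mom [[0.6034, -0.0154], [0.6037, -0.0164], [0.6039, -0.0158]] sides 0.085 0.085 yaw -0.763
cork (280, 196) 15.9 circ/rect/mom [[0.6163, 0.1069], [0.6164, 0.1069], [0.6165, 0.107]] sides 0.084 0.085 yaw -0.751
pad (318, 266) 19.0 circ/rect/mom [[0.4315, 0.0051], [0.432, 0.0054], [0.432, 0.0053]] sides 0.072 0.071 yaw -1.3
pad (223, 260) 18.4 circ/rect/mom [[0.4422, 0.2522], [0.4429, 0.2521], [0.4428, 0.2522]] sides 0.072 0.071 yaw -1.304
tile (242, 159) 8.4 circ/rect/mom [[0.7187, 0.2138], [0.7184, 0.2151], [0.7171, 0.2145]] sides 0.027 0.048 yaw -1.297
tile (376, 151) 43.9 circ/rect/mom [[0.7504, -0.1602], [0.7199, -0.1593], [0.7341, -0.1586]] sides 0.242 0.125 yaw -1.54
```

View pics/crop1.png

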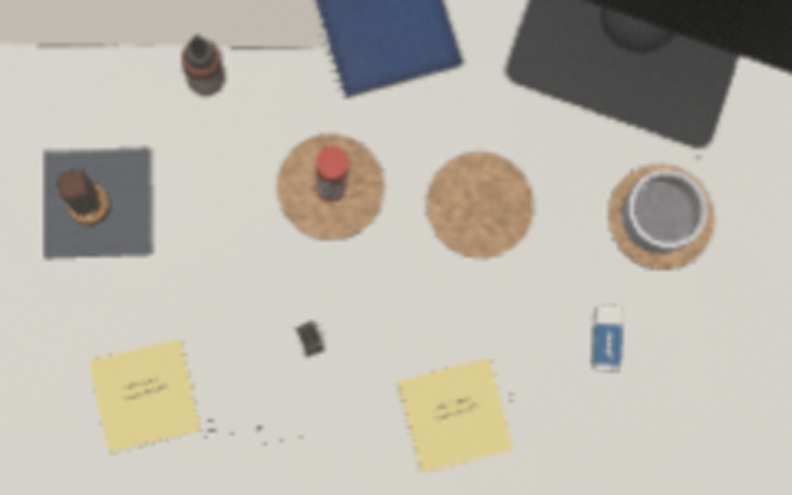

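Crop: pot rim centre (667,209), glue cap (332,161), stamp top (74,186), tile centre (98,203); the coasters are clean ellipses. I'll turn these into positions and work out the first move.

Run:
```python
from h import *
d=grab("top")
f=lambda n,u,v,z: print(n,ray(d,[(180+u/3.3,140+v/3.3)],z)[0,:2].round(4))
f("pot",667,209,.039); f("glue",332,161,.092); f("gluefoot",331,190,.004); f("coA",661,217,.004); f("coC",480,205,.004); f("coB",331,187,.004)
f("stamptop",74,186,.094); f("stampfoot",86,205,.024); f("tile",98,203.5,.006)
togo(.6165,.107,.227,np.pi/2)
```

```text
pot [ 0.5953 -0.1626]
glue [0.6162 0.1059]
gluefoot [0.6127 0.1053]
coA [ 0.5957 -0.1668]
coC [ 0.6026 -0.017 ]
coB [0.6153 0.1054]
stamptop [0.5929 0.2998]
stampfoot [0.5924 0.3023]
tile [0.5975 0.2957]
at [0.1454 0.6075 0.2262] closing yaw 1.336 tilt [-0.    -0.001 -1.   ] move(tool) [-5.746e-01 -3.771e-01 -3.000e-04]
turn -0.235
```

The rows are not in the units I measure in: turns go in shares of 4 rad. I convert before sending: -0.12 rad is -0.03.

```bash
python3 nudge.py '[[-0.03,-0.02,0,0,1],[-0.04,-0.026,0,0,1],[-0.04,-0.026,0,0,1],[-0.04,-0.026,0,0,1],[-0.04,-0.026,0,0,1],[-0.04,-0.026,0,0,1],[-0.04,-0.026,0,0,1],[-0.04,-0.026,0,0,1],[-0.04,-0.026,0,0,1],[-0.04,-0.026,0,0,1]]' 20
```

```text
refused: ROWS must be a list of objects, one for each row. Nothing was moved.
```

Wrong form. The message asks for a list of objects, one for each row, so I'll send the same numbers that way.

```bash
python3 nudge.py '[{"xyz": [-0.03,-0.02,0],"jaw": 1},{"xyz": [-0.04,-0.026,0],"jaw": 1},{"xyz": [-0.04,-0.026,0],"jaw": 1},{"xyz": [-0.04,-0.026,0],"jaw": 1},{"xyz": [-0.04,-0.026,0],"jaw": 1},{"xyz": [-0.04,-0.026,0],"jaw": 1},{"xyz": [-0.04,-0.026,0],"jaw": 1},{"xyz": [-0.04,-0.026,0],"jaw": 1},{"xyz": [-0.04,-0.026,0],"jaw": 1},{"xyz": [-0.04,-0.026,0],"jaw": 1}]' 20
python3 nudge.py '[{"xyz": [-0.04,-0.026,0],"jaw": 1},{"xyz": [-0.04,-0.026,0],"jaw": 1},{"xyz": [-0.04,-0.026,0],"jaw": 1},{"xyz": [-0.04,-0.026,0],"jaw": 1},{"spin": -0.03,"jaw": 1},{"spin": -0.0288,"jaw": 1},{"jaw": 1},{"jaw": 1},{"jaw": 1}]'
python3 - <<'E'
from h import *
togo(.6165,.106,.06,np.pi/2)
d=grab("wrist"); cv2.imwrite("pics/w1.png",d["image"])
print(proj(d,[[.6165,.106,.004],[.6165,.106,.092]]))
E
```

```text
clock: 1.2
position: [0.4666, 0.2685, 0.2269]
ee_rot: [0.368, 3.12, 0.0]
force: [0.6, 1.4, 0.3]
width: 1.0
gripper_force: 0.0
clock: 2.1
position: [0.5968, 0.132, 0.2267]
ee_rot: [-0.003, -3.142, -0.0]
force: [0.6, -0.1, 0.2]
width: 1.0
gripper_force: 0.0
at [0.5968 0.132  0.2267] closing yaw 1.569 tilt [-0.  0. -1.] move(tool) [-0.0198 -0.026   0.1667]
turn -0.002
[[260.23744442 200.46829345]
 [254.5049114  221.98987398]]
```

View pics/w1.png

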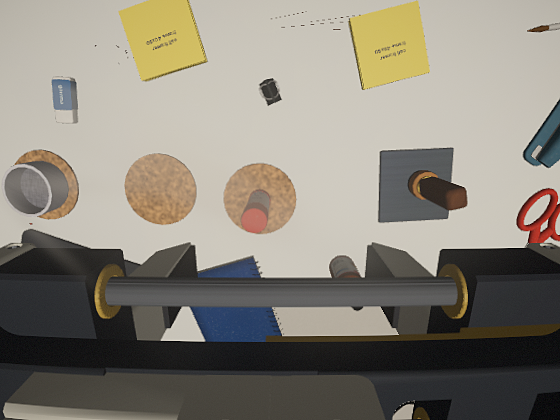

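The wrist view shows everything upright: glue cap at (255,220), close to the predicted (254.5,222), with coasters B (260,198), C (160,188) and A, and pads at (163,38) and (390,45). I'll refine with masks from this view.

```bash
cat >> h.py <<'E'
def fitc(d,c,z):
    p=ray(d,cv2.convexHull(c).reshape(-1,2),z)[:,:2]; e=cv2.fitEllipse((p*1000).astype(np.float32)); return (np.array(e[0])/1000).round(4),np.round(e[1],1)
def rect(d,c,z):
    p=ray(d,c.reshape(-1,2),z)[:,:2]; e=cv2.minAreaRect((p*1000).astype(np.float32)); return (np.array(e[0])/1000).round(4),np.round(e[1],1),round(float(np.radians(e[2])),3)
E
python3 - <<'E'
from h import *
d=grab("wrist"); im=d["image"]
for c in blobs(im,(5,60,60),(19,200,255),400,(0,130,330,235)): print("cork",fitc(d,c,.004))
for c in blobs(im,(20,100,100),(35,255,255),400,(0,0,560,120)): print("pad",rect(d,c,.013))
for c in blobs(im,(0,150,60),(6,255,255),50,(230,190,280,240))+blobs(im,(170,150,60),(180,255,255),50,(230,190,280,240)): print("red",cv2.boundingRect(c),fitc(d,c,.092))
for c in blobs(im,(95,20,20),(125,255,110),800,(360,130,470,235)): print("tile",rect(d,c,.006))
E
```

```text
cork (array([0.615 , 0.1051]), array([88.3, 88.6]))
cork (array([ 0.6027, -0.0176]), array([88.7, 89. ]))
cork (array([ 0.5957, -0.1678]), array([88.9, 90.6]))
pad (array([0.4412, 0.2492]), array([75.4, 77.3]), 0.263)
pad (array([0.431 , 0.0037]), array([77.1, 77. ]), 0.268)
```

```bash
python3 nudge.py '[{"xyz": [-0.02,-0.026,0.03],"jaw": 1},{"xyz": [0,0,0.05],"jaw": 1},{"jaw": 1},{"jaw": 1},{"jaw": 1}]'
```

```text
clock: 2.7
position: [0.6181, 0.1068, 0.1491]
ee_rot: [-0.001, 3.139, 0.002]
force: [0.8, 0.1, -0.1]
width: 1.003
gripper_force: 0.0
```

```bash
python3 nudge.py '[{"xyz": [0,0,0.04],"jaw": 1},{"xyz": [0,0,0.04],"jaw": 1},{"xyz": [0,0,0.019],"jaw": 1},{"jaw": 1},{"jaw": 0.1},{"jaw": 0.1},{"jaw": 0.1},{"jaw": 0.1},{"jaw": 0.1},{"jaw": 0.1}]' 15
python3 - <<'E'
from h import *
togo(.6027,-.0176)
E
```

```text
clock: 3.7
position: [0.6171, 0.1057, 0.048]
ee_rot: [-0.0, 3.141, 0.0]
force: [0.2, 0.2, -0.2]
width: 0.529
gripper_force: 0.0
at [0.6171 0.1057 0.048 ] closing yaw 1.571 tilt [ 0.  0. -1.] move(tool) [ 0.0144 -0.1233 -0.    ]
```

```bash
python3 nudge.py '[{"jaw": 0.1},{"jaw": 0.1},{"jaw": 0.1},{"jaw": 0.1}]'
python3 nudge.py '[{"xyz": [0,0,-0.03],"jaw": 0.1},{"xyz": [0.007,-0.04,0],"jaw": 0.1},{"xyz": [0.007,-0.043,0],"jaw": 0.1},{"xyz": [0,-0.04,0],"jaw": 0.1},{"jaw": 0.1},{"jaw": 0.1},{"jaw": 0.1}]'
python3 - <<'E'
from h import *
togo(.6027,-.0176,.048)
E
```

```text
clock: 4.1
position: [0.617, 0.1056, 0.0477]
ee_rot: [0.0, -3.141, 0.0]
force: [-1.0, -0.6, -0.3]
width: 0.276
gripper_force: 15.0
clock: 4.8
position: [0.6031, -0.0161, 0.0776]
ee_rot: [0.002, -3.141, -0.001]
force: [-0.0, 1.0, -0.1]
width: 0.279
gripper_force: 15.0
at [ 0.6031 -0.0161  0.0776] closing yaw 1.572 tilt [-0.     0.001 -1.   ] move(tool) [ 0.0004 -0.0016  0.0296]
```

Lower, release and rise.

```bash
python3 nudge.py '[{"xyz": [0,-0.0016,0.02],"jaw": 0.1},{"xyz": [0,0,0.0095],"jaw": 0.1},{"jaw": 0.1},{"jaw": 0.1},{"jaw": 0.5},{"jaw": 0.6},{"jaw": 0.6},{"jaw": 0.6},{"jaw": 0.6}]'
python3 nudge.py '[{"xyz": [0,0,-0.04],"jaw": 0.8},{"xyz": [0,0,-0.05],"jaw": 1},{"xyz": [0,0,-0.05],"jaw": 1},{"xyz": [0,-0.04,0],"jaw": 1},{"xyz": [0,-0.05,0],"jaw": 1},{"xyz": [0,-0.05,0],"jaw": 1},{"jaw": 1},{"jaw": 1},{"jaw": 1}]'
python3 - <<'E'
from h import *
d=grab("wrist"); im=d["image"]; cv2.imwrite("pics/w2.png",im)
togo(.5955,-.1627,.02,np.pi/2)
print(proj(d,[[.5955,-.1627,.039],[.6027,-.0176,.092]]))
E
```

```text
clock: 5.7
position: [0.6031, -0.0189, 0.0483]
ee_rot: [-0.0, 3.141, 0.0]
force: [0.1, 0.2, -0.2]
width: 0.593
gripper_force: 0.0
clock: 6.6
position: [0.6032, -0.1574, 0.188]
ee_rot: [0.002, -3.141, -0.002]
force: [-0.2, -0.4, -0.9]
width: 1.003
gripper_force: 0.0
at [ 0.6033 -0.1569  0.1881] closing yaw 1.573 tilt [-0.     0.001 -1.   ] move(tool) [ 0.0078 -0.0059  0.1681]
turn 0.002
[[275.96955816 191.08061228]
 [446.93713174 213.16191912]]
```

View pics/w2.png

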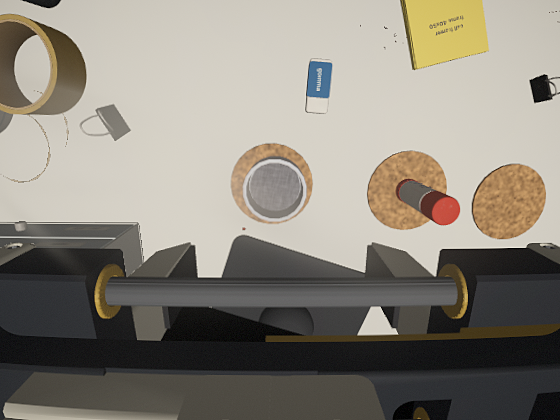

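The pot rim centre is at (274,191), as predicted; the glue stands upright on C. Next I grasp the pot.

```bash
python3 nudge.py '[{"xyz": [0.0078,-0.007,0.03],"jaw": 1},{"xyz": [0,0,0.045],"jaw": 1},{"xyz": [0,0,0.045],"jaw": 1},{"xyz": [0,0,0.03],"jaw": 1},{"xyz": [0,0,0.02],"jaw": 1},{"xyz": [0,0,0.006],"jaw": 1},{"jaw": 1},{"jaw": 0.5},{"jaw": 0.5},{"jaw": 0.5}]' 25
python3 nudge.py '[{"jaw": 0.5},{"jaw": 0.5},{"jaw": 0.5},{"xyz": [0,0,-0.02],"jaw": 0.5},{"xyz": [0,0,-0.03],"jaw": 0.5},{"xyz": [0,0,-0.05],"jaw": 0.5},{"xyz": [0,0,-0.04],"jaw": 0.5},{"jaw": 0.5},{"jaw": 0.5}]'
python3 - <<'E'
from h import *
togo(.615,.105,.012,np.pi/2+.6)
E
```

```text
clock: 7.65
position: [0.596, -0.166, 0.0134]
ee_rot: [-0.0, 3.14, -0.0]
force: [0.3, 0.0, 0.2]
width: 0.786
gripper_force: 0.0
clock: 8.55
position: [0.5955, -0.166, 0.1529]
ee_rot: [-0.0, 3.14, -0.0]
force: [-0.9, 1.1, -2.2]
width: 0.696
gripper_force: 25.0
at [ 0.5955 -0.166   0.1529] closing yaw 1.571 tilt [ 0.002 -0.    -1.   ] move(tool) [-0.0193  0.271   0.1409]
turn -0.6
```

In the tool's units: -0.12 rad is -0.03.

```bash
python3 nudge.py '[{"xyz": [-0.004,0.04,0],"jaw": 0.5},{"xyz": [-0.004,0.048,0],"jaw": 0.5},{"xyz": [-0.004,0.048,0],"jaw": 0.5},{"xyz": [-0.004,0.048,0],"jaw": 0.5},{"xyz": [-0.0035,0.048,0],"jaw": 0.5},{"xyz": [0,0.039,0],"jaw": 0.5},{"spin": -0.03,"jaw": 0.5},{"spin": -0.03,"jaw": 0.5},{"spin": -0.03,"jaw": 0.5},{"spin": -0.03,"jaw": 0.5}]'
python3 nudge.py '[{"spin": -0.03,"jaw": 0.5},{"xyz": [0,0,0.03],"jaw": 0.5},{"xyz": [0,0,0.04],"jaw": 0.5},{"jaw": 0.5},{"jaw": 0.5}]'
python3 - <<'E'
from h import *
togo(.615,.105,.0135,np.pi/2+.6)
E
```

```text
clock: 9.55
position: [0.6132, 0.1049, 0.1497]
ee_rot: [0.754, -3.045, 0.0]
force: [0.5, 0.2, -1.7]
width: 0.696
gripper_force: 25.0
clock: 10.05
position: [0.6133, 0.1047, 0.0809]
ee_rot: [0.927, -2.997, -0.0]
force: [0.1, 0.7, -0.6]
width: 0.694
gripper_force: 25.0
at [0.6133 0.1047 0.0809] closing yaw 2.171 tilt [-0.004 -0.001 -1.   ] move(tool) [-0.0018 -0.0008  0.0674]
turn -0.0
```

In the tool's units: 0.15 rad is 0.0375.

```bash
python3 nudge.py '[{"xyz": [-0.0018,0,0.03],"jaw": 0.5},{"xyz": [0,0,0.025],"jaw": 0.5},{"xyz": [0,0,0.0115],"jaw": 0.5},{"jaw": 0.5},{"jaw": 0.5},{"jaw": 0.8},{"jaw": 0.95},{"jaw": 0.95},{"jaw": 0.95}]'
python3 nudge.py '[{"xyz": [0,0,-0.02],"jaw": 1},{"xyz": [0,0,-0.04],"jaw": 1},{"xyz": [0,0,-0.05],"jaw": 1},{"xyz": [0,0,-0.05],"jaw": 1},{"spin": 0.0375,"jaw": 1},{"spin": 0.0375,"jaw": 1},{"spin": 0.0375,"jaw": 1},{"spin": 0.0375,"jaw": 1},{"jaw": 1}]'
python3 - <<'E'
from h import *
togo(.6027,-.0176,.048,np.pi/2)
E
```

```text
clock: 10.95
position: [0.6165, 0.1061, 0.0163]
ee_rot: [-0.928, 3.0, -0.0]
force: [0.5, -0.9, 0.3]
width: 0.943
gripper_force: 0.0
clock: 11.85
position: [0.6161, 0.1063, 0.1758]
ee_rot: [0.003, 3.142, -0.0]
force: [0.6, 0.7, -1.1]
width: 1.002
gripper_force: 0.0
at [0.6161 0.1063 0.1758] closing yaw 1.569 tilt [ 0. -0. -1.] move(tool) [ 0.0131 -0.1239  0.1279]
turn -0.002
```

```bash
python3 nudge.py '[{"xyz": [0.007,-0.04,0],"jaw": 1},{"xyz": [0.006,-0.045,0],"jaw": 1},{"xyz": [0,-0.039,0],"jaw": 1},{"jaw": 1},{"jaw": 1},{"jaw": 1}]'
python3 - <<'E'
from h import *
d=grab("wrist"); im=d["image"]; cv2.imwrite("pics/w3.png",im)
togo(.6027,-.0182,.048,np.pi/2)
print(proj(d,[[.6027,-.0182,.092],[.615,.105,.039]]))
E
```

```text
clock: 12.45
position: [0.6033, -0.0165, 0.1757]
ee_rot: [0.006, -3.142, -0.001]
force: [0.1, 0.9, -1.0]
width: 1.004
gripper_force: 0.0
at [ 0.6033 -0.0161  0.1756] closing yaw 1.575 tilt [-0.     0.001 -1.   ] move(tool) [ 0.0006 -0.0022  0.1276]
turn 0.004
[[279.35786205 216.91755501]
 [406.21418521 213.99232865]]
```

View pics/w3.png

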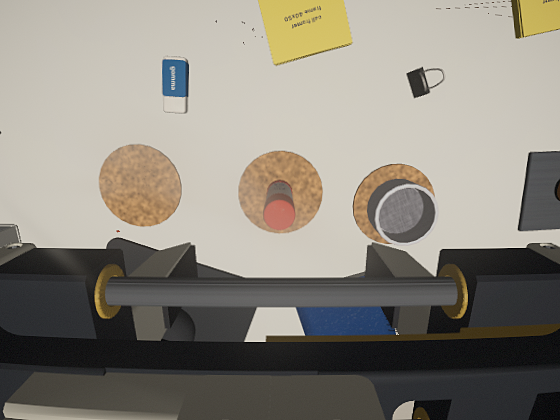

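The pot sits on B as predicted, at (406,214), and the glue cap is at (279,214). I grasp the glue and carry it to A.

```bash
python3 nudge.py '[{"xyz": [0.0005,-0.0015,0.04],"jaw": 1},{"xyz": [0,0,0.05],"jaw": 1},{"xyz": [0,0,0.0375],"jaw": 1},{"jaw": 1},{"jaw": 0.1},{"jaw": 0.1},{"jaw": 0.1},{"jaw": 0.1},{"jaw": 0.1},{"jaw": 0.1}]' 15
python3 nudge.py '[{"jaw": 0.1},{"jaw": 0.1},{"jaw": 0.1},{"jaw": 0.1},{"xyz": [0,0,-0.04],"jaw": 0.1},{"xyz": [0.003,-0.04,0],"jaw": 0.1},{"xyz": [0.003,-0.04,0],"jaw": 0.1},{"xyz": [0.001,-0.04,0],"jaw": 0.1},{"xyz": [0,-0.0295,0],"jaw": 0.1},{"jaw": 0.1}]'
python3 nudge.py '[{"jaw": 0.1},{"jaw": 0.1}]'
python3 - <<'E'
from h import *
togo(.5957,-.168,.048,np.pi/2)
E
```

```text
clock: 13.5
position: [0.603, -0.0194, 0.0488]
ee_rot: [-0.0, 3.141, 0.0]
force: [0.4, -1.3, -0.8]
width: 0.528
gripper_force: 0.0
clock: 14.5
position: [0.5946, -0.1755, 0.0884]
ee_rot: [-0.011, -3.142, 0.005]
force: [-1.0, -0.7, -0.9]
width: 0.276
gripper_force: 15.0
clock: 14.7
position: [0.5958, -0.1674, 0.088]
ee_rot: [0.002, -3.141, -0.002]
force: [-1.0, 0.2, -0.6]
width: 0.275
gripper_force: 15.0
at [ 0.5958 -0.1674  0.088 ] closing yaw 1.572 tilt [-0.     0.001 -1.   ] move(tool) [ 0.0001 -0.0007  0.04  ]
turn 0.001
```

```bash
python3 nudge.py '[{"xyz": [0,-0.0007,0.025],"jaw": 0.1},{"xyz": [0,0,0.0145],"jaw": 0.1},{"jaw": 0.1},{"jaw": 0.1},{"jaw": 0.5},{"jaw": 0.6},{"jaw": 0.6},{"jaw": 0.6},{"jaw": 0.6}]'
python3 nudge.py '[{"xyz": [0,0,-0.04],"jaw": 0.8},{"xyz": [0,0,-0.05],"jaw": 1},{"xyz": [0,0,-0.05],"jaw": 1},{"xyz": [0,0,-0.03],"jaw": 1},{"xyz": [0,0.04,0],"jaw": 1},{"xyz": [0,0.048,0],"jaw": 1},{"xyz": [0,0.048,0],"jaw": 1},{"xyz": [0,0.048,0],"jaw": 1},{"xyz": [0,0.048,0],"jaw": 1},{"xyz": [0,0.048,0],"jaw": 1}]'
python3 nudge.py '[{"xyz": [0,0.048,0],"jaw": 1},{"xyz": [0,0.048,0],"jaw": 1},{"xyz": [0,0.045,0],"jaw": 1},{"xyz": [0,0.035,0],"jaw": 1},{"jaw": 1},{"jaw": 1},{"jaw": 1}]'
python3 - <<'E'
from h import *
d=grab("wrist"); im=d["image"]; cv2.imwrite("pics/w4.png",im)
t=grab("top"); cv2.imwrite("pics/t4.png",cv2.resize(t["image"][140:290,180:420],None,fx=3.3,fy=3.3,interpolation=cv2.INTER_CUBIC))
togo(.5927,.3005,.1,np.pi/2)
print(proj(d,[[.5927,.3005,.094],[.5927,.3005,.006],[.615,.105,.039]]))
for c in blobs(im,(20,100,100),(35,255,255),400,(0,0,560,120)): print("pad",rect(d,c,.013))
E
```

```text
clock: 15.6
position: [0.5958, -0.1696, 0.0489]
ee_rot: [-0.0, 3.141, 0.0]
force: [0.4, -0.2, 0.0]
width: 0.596
gripper_force: 0.0
clock: 16.6
position: [0.5954, 0.1122, 0.219]
ee_rot: [0.0, 3.141, 0.0]
force: [0.7, 0.5, 0.4]
width: 0.998
gripper_force: 0.0
clock: 17.3
position: [0.5961, 0.2846, 0.2187]
ee_rot: [0.003, 3.141, -0.002]
force: [0.4, -0.4, 0.1]
width: 1.002
gripper_force: 0.0
at [0.5962 0.2845 0.219 ] closing yaw 1.568 tilt [ 0.    -0.001 -1.   ] move(tool) [0.0036 0.0161 0.1189]
turn -0.002
[[299.1563007  201.12982272]
 [295.14249623 183.39845831]
 [121.10698175 209.04426786]]
pad (array([0.4131, 0.2462]), array([49.3, 75.1]), 0.259)
pad (array([0.4312, 0.0056]), array([78.5, 81. ]), 0.272)
```

View pics/w4.png

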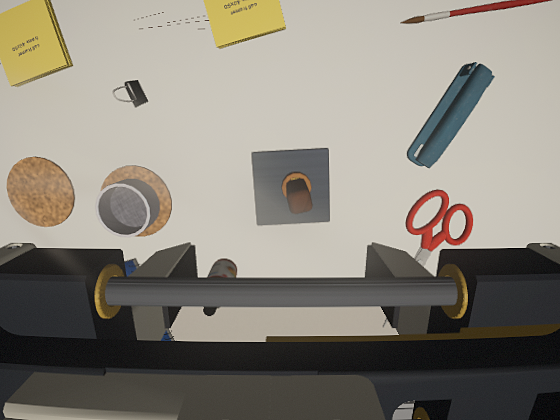

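View pics/t4.png

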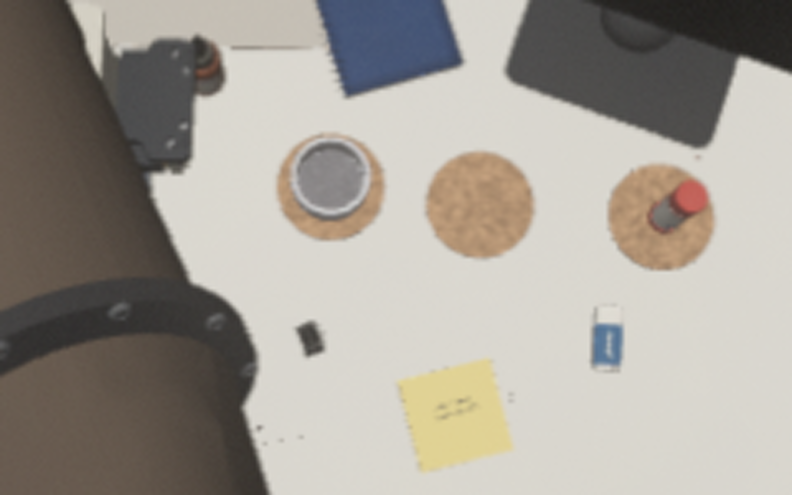

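The pot is centred on B and the glue upright on A, with C empty. The only pads are the left and middle ones. The stamp handle top is near (300,200); I'll zoom in for its yaw.

Run:
```python
from h import *
d=grab("wrist"); im=d["image"]; c=im[160:230,260:340]
cv2.imwrite("pics/w5.png",cv2.resize(cv2.convertScaleAbs(c,alpha=1.8,beta=20),None,fx=8,fy=8,interpolation=cv2.INTER_CUBIC))
```

```text
(no output)
```

View pics/w5.png

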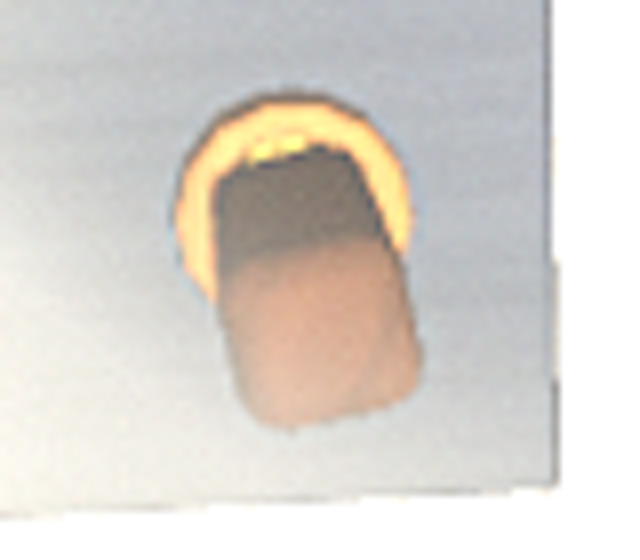

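The zoom shows the handle's top face with corners near (220,268), (398,235), (422,385), (252,425) in the crop, turned slightly. The foot ring is centred near (293,210).

Run:
```python
from h import *
d=grab("wrist")
q=ray(d,[(260+u/8,160+v/8) for u,v in [(218,268),(400,235),(424,390),(252,430)]],.094)[:,:2]
print(q.round(4).tolist(),"cen",q.mean(0)); e=np.diff(np.r_[q,q[:1]],axis=0)
print([(np.linalg.norm(v).round(4),np.arctan2(v[1],v[0]).round(3)) for v in e])
f=ray(d,[(260+293/8,160+210/8)],.024)[0]; print("foot",f)
a=np.arctan2(*(e[0]-e[2])[::-1]); b=np.arctan2(*(e[1]-e[3])[::-1])-np.pi/2
y=np.mean([(v+np.pi/4)%(np.pi/2)-np.pi/4 for v in(a,b)]); print("yaw",y)
togo(*((q.mean(0)*.5+f[:2]*.5)),.06,np.pi/2+y)
```

```text
[[0.5857, 0.2898], [0.5819, 0.3104], [0.6001, 0.3136], [0.6049, 0.2938]] cen [0.59315554 0.30188879]
[(np.float64(0.0209), np.float64(1.754)), (np.float64(0.0185), np.float64(0.173)), (np.float64(0.0203), np.float64(-1.334)), (np.float64(0.0196), np.float64(-2.935))]
foot [0.59276847 0.30167884 0.024     ]
yaw 0.19980142311869753
at [0.5961 0.285  0.219 ] closing yaw 1.569 tilt [ 0. -0. -1.] move(tool) [0.0032 0.0169 0.159 ]
turn -0.202
```

In the tool's units: -0.1 rad is -0.025.

```bash
python3 nudge.py '[{"xyz": [0.0032,0.0169,0],"jaw": 1},{"spin": -0.025,"jaw": 1},{"xyz": [0,0,0.03],"spin": -0.025,"jaw": 1},{"xyz": [0,0,0.04],"jaw": 1},{"xyz": [0,0,0.045],"jaw": 1},{"xyz": [0,0,0.045],"jaw": 1},{"xyz": [0,0,0.007],"jaw": 1},{"jaw": 1},{"jaw": 1}]' 30
python3 - <<'E'
from h import *
togo(.593,.3018,.051,np.pi/2+.2)
E
```

```text
clock: 18.4
position: [0.5938, 0.3046, 0.0541]
ee_rot: [-0.314, 3.123, 0.002]
force: [0.5, 1.7, 0.4]
width: 0.997
gripper_force: 0.0
at [0.5938 0.3046 0.0541] closing yaw 1.771 tilt [ 0.003  0.002 -1.   ] move(tool) [ 0.0013 -0.0026  0.003 ]
turn 0.0
```

```bash
python3 nudge.py '[{"xyz": [0.001,-0.0026,0.003],"jaw": 0.1},{"jaw": 0.1},{"jaw": 0.1},{"jaw": 0.1},{"jaw": 0.1},{"jaw": 0.1},{"jaw": 0.1},{"jaw": 0.1},{"jaw": 0.1},{"jaw": 0.1}]' 30
python3 nudge.py '[{"jaw": 0.1},{"jaw": 0.1},{"jaw": 0.1},{"jaw": 0.1}]'
python3 - <<'E'
from h import *
togo(.615,.105,.13,np.pi/2)
print(arm.observe()["width"])
E
```

```text
clock: 19.4
position: [0.592, 0.3006, 0.0487]
ee_rot: [-0.314, 3.126, 0.0]
force: [-0.3, 1.9, -0.8]
width: 0.235
gripper_force: 30.0
clock: 19.8
position: [0.592, 0.3006, 0.0487]
ee_rot: [0.314, -3.126, -0.0]
force: [0.4, 1.0, -0.3]
width: 0.237
gripper_force: 30.0
at [0.592  0.3006 0.0487] closing yaw 1.771 tilt [-0.  0. -1.] move(tool) [ 0.0163 -0.1962 -0.0813]
turn 0.2
0.23665894785552813
```

The stamp is held (opening 0.236 = 22 mm). I lift it and re-check the pot and pads.

```bash
python3 nudge.py '[{"xyz": [0,0,-0.02],"jaw": 0.1},{"xyz": [0,0,-0.04],"jaw": 0.1},{"xyz": [0,0,-0.04],"jaw": 0.1},{"jaw": 0.1},{"jaw": 0.1},{"jaw": 0.1}]'
python3 - <<'E'
from h import *
t=grab("top"); im=t["image"]
m=cv2.inRange(cv2.cvtColor(im,cv2.COLOR_BGR2HSV),(0,0,0),(180,35,175)); k=np.zeros_like(m); k[170:220,255:310]=255
c=max(cv2.findContours(m&k,cv2.RETR_EXTERNAL,cv2.CHAIN_APPROX_NONE)[0],key=cv2.contourArea); print("felt",cv2.boundingRect(c),fitc(t,c,.015), cv2.contourArea(c))
d=grab("wrist"); wi=d["image"]
a=np.vstack([cv2.resize(im[160:290,200:400],(560,364)),wi[:236]]); cv2.imwrite("pics/w6.png",a)
for c in blobs(wi,(20,100,100),(35,255,255),400,(0,0,560,150)): print("pad",cv2.boundingRect(c),rect(d,c,.013))
print(proj(d,[[.615,.105,.039],[.615,.105,.015]]))
togo(.615,.105,.13)
E
```

```text
clock: 20.4
position: [0.5912, 0.3002, 0.1475]
ee_rot: [0.314, -3.124, 0.001]
force: [0.4, 0.2, -1.1]
width: 0.238
gripper_force: 30.0
felt (269, 183, 22, 23) (array([0.6198, 0.1073]), array([60.1, 65. ])) 338.0
pad (217, 0, 91, 20) (array([0.432, 0.251]), array([14.9, 74.9]), 0.195)
[[ 59.99731467 193.06336807]
 [ 76.30447689 187.72645148]]
at [0.5911 0.3001 0.1471] closing yaw 1.771 tilt [-0.002 -0.001 -1.   ] move(tool) [ 0.0153 -0.1959  0.0173]
```

View pics/w6.png

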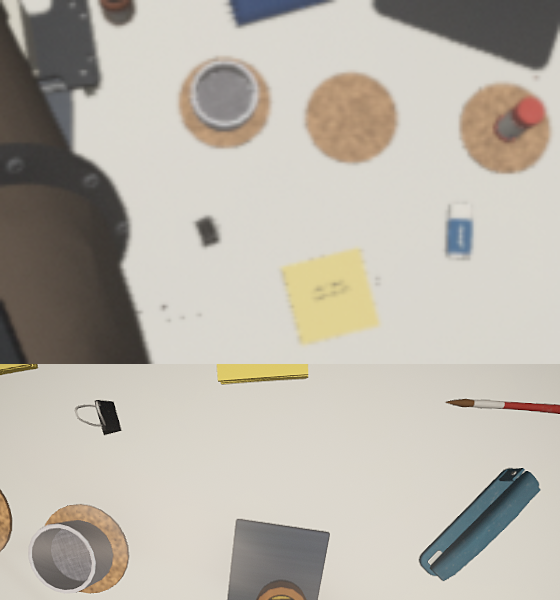

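The pot is unmoved, with its rim at (62,193) in the wrist view. Now the dip.

```bash
python3 nudge.py '[{"xyz": [0.0035,-0.04,0],"jaw": 0.1},{"xyz": [0.0035,-0.045,0],"jaw": 0.1},{"xyz": [0.004,-0.045,0],"jaw": 0.1},{"xyz": [0.0043,-0.04,0],"jaw": 0.1},{"xyz": [0,-0.026,0],"jaw": 0.1},{"jaw": 0.1},{"jaw": 0.1},{"jaw": 0.1}]'
python3 - <<'E'
from h import *
togo(.615,.105,.0577)
d=grab("wrist"); print(proj(d,[[.615,.105,.039]])); cv2.imwrite("pics/w7.png",d["image"])
E
```

```text
clock: 21.3
position: [0.6154, 0.107, 0.148]
ee_rot: [0.316, -3.124, -0.001]
force: [-0.2, 0.3, -0.6]
width: 0.241
gripper_force: 30.0
at [0.6154 0.107  0.148 ] closing yaw 1.773 tilt [-0.001  0.001 -1.   ] move(tool) [ 0.0007 -0.002   0.0903]
[[279.11434174 208.64040452]]
```

View pics/w7.png

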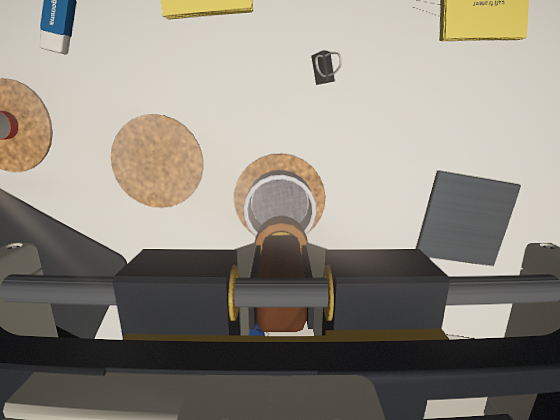

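The stamp is upright in the fingers at (282,250), and the pot rim around (279,209) is where expected. Descending.

```bash
python3 nudge.py '[{"xyz": [0.0007,-0.001,0.03],"jaw": 0.1},{"xyz": [0,0,0.03],"jaw": 0.1},{"xyz": [0,0,0.02],"jaw": 0.1},{"xyz": [0,0,0.008],"jaw": 0.1},{"xyz": [0,0,0.0025],"jaw": 0.1},{"jaw": 0.1},{"jaw": 0.1},{"jaw": 0.1}]'
```

```text
clock: 22.15
position: [0.6162, 0.1045, 0.0592]
ee_rot: [-0.314, 3.124, 0.0]
force: [0.1, 0.0, -0.9]
width: 0.236
gripper_force: 30.0
```

```bash
python3 nudge.py '[{"xyz": [0,0,0.003],"jaw": 0.1},{"jaw": 0.1},{"jaw": 0.1},{"jaw": 0.1}]'
python3 nudge.py '[{"xyz": [0,0,-0.02],"jaw": 0.1},{"xyz": [0,0,-0.03],"jaw": 0.1},{"xyz": [0,0,-0.04],"jaw": 0.1},{"jaw": 0.1},{"jaw": 0.1},{"jaw": 0.1}]'
python3 - <<'E'
from h import *
d=grab("wrist"); t=grab("top")
for n,x,bx in(("w",d,(0,0,560,120)),("t",t,(180,230,420,290))):
  for c in blobs(x["image"],(20,80,100),(35,255,255),300,bx): print(n,"pad",cv2.boundingRect(c),rect(x,c,.013))
togo(.4415,.25,.13)
E
```

```text
clock: 22.55
position: [0.6167, 0.1045, 0.0573]
ee_rot: [-0.313, 3.123, 0.001]
force: [-3.0, -0.0, 13.3]
width: 0.235
gripper_force: 30.0
clock: 23.15
position: [0.6148, 0.1041, 0.1444]
ee_rot: [0.314, -3.125, 0.0]
force: [0.2, -1.0, -0.7]
width: 0.242
gripper_force: 30.0
w pad (446, 0, 88, 41) (array([0.4211, 0.2464]), array([32.2, 78.6]), 0.267)
w pad (162, 0, 94, 20) (array([0.4651, 0.0121]), array([14.8, 77.1]), 0.18)
t pad (210, 260, 32, 30) (array([0.4002, 0.2442]), array([70.6, 71. ]), 0.267)
at [0.6146 0.1041 0.1439] closing yaw 1.771 tilt [-0.002 -0.001 -1.   ] move(tool) [0.1407 0.1774 0.0142]
```

The dip pressed with 13 N. The left pad has been knocked to about (0.399,0.241). I'll approach and re-measure.

```bash
python3 nudge.py '[{"xyz": [0.025,0.035,0],"jaw": 0.1},{"xyz": [0.028,0.037,0],"jaw": 0.1},{"xyz": [0.028,0.037,0],"jaw": 0.1},{"xyz": [0.028,0.037,0],"jaw": 0.1},{"xyz": [0,0.01,0],"jaw": 0.1},{"jaw": 0.1},{"jaw": 0.1},{"jaw": 0.1}]'
python3 - <<'E'
from h import *
d=grab("wrist")
for c in blobs(d["image"],(20,80,100),(35,255,255),300,(0,0,560,240)): print("pad",cv2.boundingRect(c),rect(d,c,.013))
togo(.399,.241,.0557)
E
```

```text
clock: 24.05
position: [0.4787, 0.2338, 0.1449]
ee_rot: [0.31, -3.126, 0.002]
force: [0.4, 0.4, -0.5]
width: 0.237
gripper_force: 30.0
pad (264, 70, 89, 93) (array([0.398 , 0.2422]), array([75.1, 75.5]), 0.259)
pad (0, 56, 95, 93) (array([0.4296, 0.0058]), array([75.4, 81.9]), 0.266)
at [0.4787 0.2339 0.1449] closing yaw 1.768 tilt [ 0.    -0.001 -1.   ] move(tool) [0.0767 0.0227 0.0892]
```

```bash
python3 nudge.py '[{"xyz": [0.039,0.012,0],"jaw": 0.1},{"xyz": [0.039,0.0117,0],"jaw": 0.1},{"xyz": [0,0,0.03],"jaw": 0.1},{"xyz": [0,0,0.03],"jaw": 0.1},{"xyz": [0,0,0.02],"jaw": 0.1},{"xyz": [0,0,0.007],"jaw": 0.1},{"jaw": 0.1},{"jaw": 0.1}]'
python3 - <<'E'
from h import *
togo(.398,.242,.0557)
E
```

```text
clock: 24.9
position: [0.3973, 0.2432, 0.0589]
ee_rot: [-0.312, 3.125, 0.0]
force: [0.4, 0.3, -0.5]
width: 0.241
gripper_force: 30.0
at [0.3973 0.2432 0.0589] closing yaw 1.77 tilt [ 0.001  0.    -1.   ] move(tool) [-0.0004 -0.0013  0.0032]
```

```bash
python3 nudge.py '[{"xyz": [0,0,0.004],"jaw": 0.1},{"xyz": [0,0,0.001],"jaw": 0.1},{"jaw": 0.1},{"jaw": 0.1},{"jaw": 0.1}]'
python3 nudge.py '[{"xyz": [0,0,-0.02],"jaw": 0.1},{"xyz": [0,0,-0.03],"jaw": 0.1},{"xyz": [0,0,-0.03],"jaw": 0.1},{"jaw": 0.1},{"jaw": 0.1}]'
python3 - <<'E'
from h import *
togo(.46,.0047,.14)
E
```

```text
clock: 25.4
position: [0.3976, 0.2438, 0.055]
ee_rot: [-0.313, 3.123, 0.002]
force: [-3.2, -2.8, 17.5]
width: 0.237
gripper_force: 30.0
clock: 25.9
position: [0.397, 0.2436, 0.1341]
ee_rot: [-0.314, 3.124, 0.002]
force: [-0.3, 0.7, -1.0]
width: 0.235
gripper_force: 30.0
at [0.397  0.2436 0.1341] closing yaw 1.771 tilt [ 0.002  0.002 -1.   ] move(tool) [-0.0142 -0.2467 -0.0062]
```

Left pad pressed (17 N). On towards the middle pad, then re-measure.

```bash
python3 nudge.py '[{"xyz": [-0.006,-0.04,0],"jaw": 0.1},{"xyz": [-0.006,-0.045,0],"jaw": 0.1},{"xyz": [-0.002,-0.045,0],"jaw": 0.1},{"xyz": [0,-0.045,0],"jaw": 0.1},{"xyz": [0,-0.045,0],"jaw": 0.1},{"xyz": [0,-0.026,0],"jaw": 0.1},{"jaw": 0.1},{"jaw": 0.1},{"jaw": 0.1}]'
python3 - <<'E'
from h import *
d=grab("wrist"); cv2.imwrite("pics/w8.png",d["image"])
for c in blobs(d["image"],(20,80,100),(35,255,255),300,(0,0,560,260)): print("pad",cv2.boundingRect(c),rect(d,c,.013))
togo(.4305,.0045,.0557)
E
```

```text
clock: 26.8
position: [0.4586, 0.0061, 0.1326]
ee_rot: [0.316, -3.125, -0.001]
force: [-0.3, 0.6, -0.7]
width: 0.239
gripper_force: 30.0
pad (497, 152, 63, 83) (array([0.3993, 0.2342]), array([76.2, 65.8]), 0.27)
pad (238, 129, 90, 95) (array([0.4333, 0.0032]), array([82.1, 75.1]), 0.264)
at [0.4587 0.0063 0.1328] closing yaw 1.773 tilt [-0.001  0.    -1.   ] move(tool) [0.0279 0.0039 0.0771]
```

View pics/w8.png

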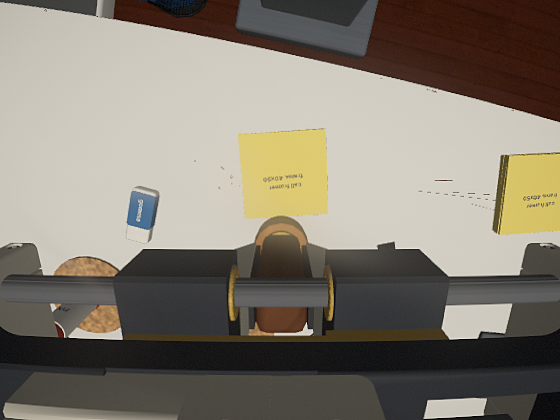

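The view shows the stamp upright at (283,250) and the middle pad at (283,173), i.e. (0.431,0.004). There is no right pad to the left of the eraser.

```bash
python3 nudge.py '[{"xyz": [0.028,0.003,0],"jaw": 0.1},{"xyz": [0,0,0.03],"jaw": 0.1},{"xyz": [0,0,0.025],"jaw": 0.1},{"xyz": [0,0,0.015],"jaw": 0.1},{"xyz": [0,0,0.0045],"jaw": 0.1},{"xyz": [0,0,0.003],"jaw": 0.1},{"xyz": [0,0,0.003],"jaw": 0.1},{"jaw": 0.1},{"jaw": 0.1},{"jaw": 0.1}]'
python3 - <<'E'
from h import *
togo(.431,.0045,.0557); togo(.5972,.2957,.13); print(arm.observe()["force"])
E
```

```text
clock: 27.85
position: [0.4319, 0.0031, 0.0542]
ee_rot: [-0.315, 3.124, 0.001]
force: [-4.1, 1.1, 14.0]
width: 0.239
gripper_force: 30.0
at [0.4319 0.0031 0.0542] closing yaw 1.772 tilt [ 0.002  0.001 -1.   ] move(tool) [ 0.0006  0.0015 -0.0015]
at [0.4319 0.0031 0.0542] closing yaw 1.772 tilt [ 0.002  0.001 -1.   ] move(tool) [-0.2205  0.2537 -0.0751]
[-4.07209025  1.13364247 14.04884805]
```

```bash
python3 nudge.py '[{"xyz": [0,0,-0.02],"jaw": 0.1},{"xyz": [0,0,-0.04],"jaw": 0.1},{"xyz": [0,0,-0.03],"jaw": 0.1},{"xyz": [-0.03,0.035,0],"jaw": 0.1},{"xyz": [-0.032,0.037,0],"jaw": 0.1},{"xyz": [-0.032,0.037,0],"jaw": 0.1},{"xyz": [-0.032,0.037,0],"jaw": 0.1},{"xyz": [-0.032,0.037,0],"jaw": 0.1},{"xyz": [-0.032,0.037,0],"jaw": 0.1},{"xyz": [-0.031,0.034,0],"jaw": 0.1}]'
python3 nudge.py '[{"jaw": 0.1},{"jaw": 0.1},{"jaw": 0.1}]'
python3 - <<'E'
from h import *
t=grab("top")["image"]; cv2.imwrite("pics/w9.png",np.vstack([cv2.resize(t[160:290,200:400],(560,364)),grab("wrist")["image"][:236]]))
d=grab("wrist"); print(proj(d,[[.597+.045*a,.2957+.045*b,.006] for a,b in((-1,-1),(-1,1),(1,1),(1,-1))]))
togo(.597,.2957,.05)
E
```

```text
clock: 28.85
position: [0.5978, 0.2981, 0.1437]
ee_rot: [-0.316, 3.125, 0.001]
force: [1.3, 0.4, -0.4]
width: 0.241
gripper_force: 30.0
clock: 29.15
position: [0.597, 0.294, 0.1431]
ee_rot: [0.312, -3.126, 0.001]
force: [0.3, -0.4, -0.7]
width: 0.236
gripper_force: 30.0
[[245.13595803 145.51502967]
 [340.75910203 165.09708482]
 [318.58309168 253.35892702]
 [229.69172469 236.54180916]]
at [0.5971 0.2938 0.1433] closing yaw 1.769 tilt [ 0. -0. -1.] move(tool) [-0.0002  0.0019  0.0933]
```

View pics/w9.png

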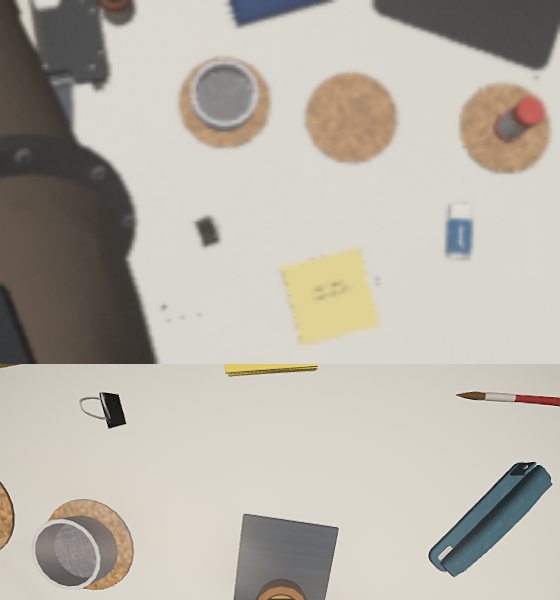

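All in place, and the tile corners at (245,150) and (338,163) are close to prediction. I set the stamp down.

```bash
python3 nudge.py '[{"xyz": [0,0.0015,0.03],"jaw": 0.1},{"xyz": [0,0,0.03],"jaw": 0.1},{"xyz": [0,0,0.02],"jaw": 0.1},{"xyz": [0,0,0.01],"jaw": 0.1},{"xyz": [0,0,0.004],"jaw": 0.1},{"jaw": 0.1},{"jaw": 0.1},{"jaw": 0.1}]'
```

```text
clock: 30.1
position: [0.5976, 0.297, 0.05]
ee_rot: [-0.313, 3.124, 0.001]
force: [-0.4, -0.3, -0.8]
width: 0.237
gripper_force: 30.0
```

```bash
python3 nudge.py '[{"xyz": [0,0,0.0015],"jaw": 0.1},{"jaw": 0.1},{"jaw": 0.1}]'
```

```text
clock: 30.4
position: [0.5971, 0.2968, 0.0475]
ee_rot: [-0.314, 3.125, 0.0]
force: [-1.3, 0.7, 0.7]
width: 0.239
gripper_force: 30.0
```

Contact. Release and rise.

```bash
python3 nudge.py '[{"jaw": 0.4},{"jaw": 0.5},{"jaw": 0.6},{"jaw": 0.6},{"jaw": 0.6},{"jaw": 0.6}]'
python3 nudge.py '[{"xyz": [0,0,-0.03],"jaw": 0.8},{"xyz": [0,0,-0.05],"jaw": 1},{"xyz": [0,0,-0.05],"jaw": 1},{"xyz": [0,0,-0.04],"jaw": 1},{"jaw": 1},{"jaw": 1},{"jaw": 1}]'
python3 - <<'E'
from h import *
t=grab("top")["image"]; d=grab("wrist"); cv2.imwrite("pics/w10.png",np.vstack([cv2.resize(t[160:290,200:400],(560,364)),d["image"][:236]]))
print(proj(d,[[.597,.2957,.094],[.597,.2957,.006],[.615,.105,.039]])); print(arm.observe()["force"])
E
```

```text
clock: 31.0
position: [0.5969, 0.2966, 0.0472]
ee_rot: [0.314, -3.126, -0.0]
force: [-0.4, -0.2, 0.0]
width: 0.597
gripper_force: 0.0
clock: 31.7
position: [0.5962, 0.2963, 0.2159]
ee_rot: [0.314, -3.124, 0.001]
force: [0.4, 0.2, 0.3]
width: 1.0
gripper_force: 0.0
[[280.7171297  206.99693563]
 [280.83930632 188.06029448]
 [104.68352173 175.86950983]]
[-0.47734745 -0.24061424 -0.88861947]
```

View pics/w10.png

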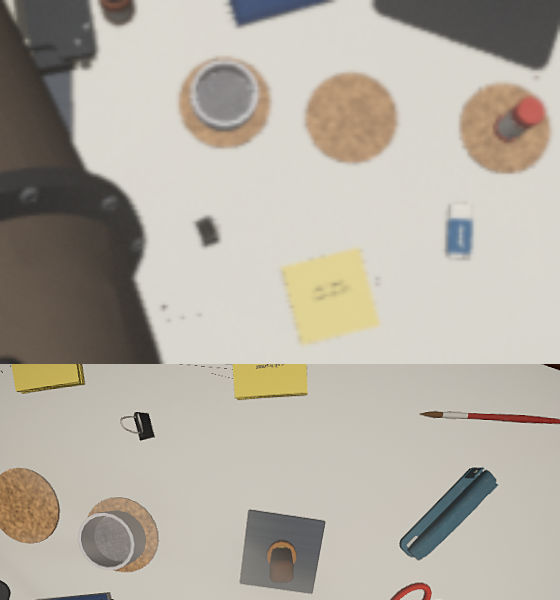

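The stamp stands upright in the middle of its tile at (281,555 in the picture). The pot is on B, the glue on A and C is empty. Handing in.

```bash
python3 -c "
from cell import arm
print(arm.sign_off())"
```

```text
the job is handed in; nothing more can be done
None
```

The job is handed in, with no verdict returned: the ink pot and glue stick have swapped coasters, the stamp was dipped and pressed on the two pads that were there (left, found knocked aside, about 17 N; middle, about 14 N), and it stands upright back on its tile.

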